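# Put the long bonding head back in its slot

## Task

Two bonding heads have been left standing on the bench. Pick up the one with the long foot and put it back in its own slot of the changeover tray, the slot whose tag shows the long bar: lower it in, do not drop it, and leave it standing flat on the slot's floor, lengthwise in the slot. Leave the other two heads, the short one on the bench and the round-footed one in the tray, where they are.

Things in the scene. Friction and masses are not known exactly. Their poses are not given: they have to be found in the camera images.
- long_head_grip (a point): Head to put away, 0.25 kg: steel foot 90 (x) by 34 (y) by 16 mm high; on its middle an aluminium shank 40 (x) by 22 (y), top 62 mm above the underside. Point: on the shank's axis, 42 mm above the underside; pinch here across the 22 mm (along y), the foot's top is 26 mm lower. z up. Starts upright on the bench, heading varies; either way round fits the slot.
- long_slot_floor (a point): Centre of the floor of its slot: a grey open pocket, inside 112 (x) by 56 mm (y), floor 13 mm above the bench, walls 5 mm thick rising 13 mm above the floor. x runs along it to its white tag with a long black bar, 50 by 19 mm. In the fixed tray are 3 equal pockets 90 mm apart, order varies; tags of the others: short bar 27 by 19 mm (empty), disc (taken).
- short_head_grip (a point): Short head, to be left alone: same shank, but a foot only 50 (x) by 34 (y) by 16 mm high. Point: on the shank's axis, 42 mm above the underside. Stands on the bench among other small things.
- round_head_grip (a point): Round head, to be left alone: same shank on a round foot 46 mm across, 16 mm high. Point: on the shank's axis, 42 mm above the underside. Stands in the tray's pocket with the disc tag.
Mind the look-alikes: they are no part of the job. Leave any pink or red look-alike of the part that bears long_head_grip alone.

How it is judged:
At the end, for the whole second after the job is handed in: The long head stands in the long-bar slot, within 15 mm of its centre along and across, its foot flat on the pocket floor (within 6 mm below or 5 mm above in height, tilt under 0.1 rad), lengthwise within 0.3 rad either way round, released and at rest (x of long_head_grip in the frame of long_slot_floor between -0.015 and 0.015 m and y of long_head_grip in the frame of long_slot_floor between -0.015 and 0.015 m and z of long_head_grip in the frame of long_slot_floor between 0.036 and 0.047 m and angle between long_head_grip's own z axis and vertical below 0.1 rad and angle between the x axis of long_head_grip and the x axis of long_slot_floor, either way round below 0.3 rad and linear speed of long_head below 0.03 m/s); the robot touches nothing.
It fails at once if the short head was moved by more than 15 mm (distance of short_head_grip from where it was at the start of the episode above 0.015 m).
It fails at once if the round head was moved by more than 15 mm (distance of round_head_grip from where it was at the start of the episode above 0.015 m).
It fails at once if the long head was dropped: let go over its slot more than 25 mm above the floor of the pocket (horizontal distance between long_head_grip and long_slot_floor below 0.08 m and z of long_head_grip in the frame of long_slot_floor above 0.067 m and contact force between the fingers and long_head below 0.05 N).
It also fails if it takes over 38 s, if anything falls off the work surface, if the arm or the gripper's body presses on something with over 40 N, if the wrist force passes 120 N, or if a joint passes its speed limit or range.

## Robot

A 7-joint arm with a two-finger parallel gripper is mounted at the origin on the work surface. World frame = base frame: x ahead of the robot, y to its left, z up, the work surface at z = 0. Lengths are in m, angles in rad, forces in N, time in s.
With the tool pointing down it reaches from about 0.35 to 0.9 m from the base axis. Payload 8.1 kg.
Tool frame: the origin (TCP) lies at the very end of the fingers, on their centre line; the grasp point (between the pads) lies robot.grip_point_offset behind it (robot.grip_point_offset is the distance from the TCP to the grasp point, in m); y points along the fingers, x is the direction in which the jaws open and shut, and the axes are right-handed (so a half turn about y gives the same grasp; the last joint's range is limited). The gripper opens to 85 mm and grips with 20 to 120 N. Pads are 22 mm wide; open, the fingers measure 114 mm over their backs; the gripper's body (76 mm by 85 mm) begins 54 mm behind the grasp point. The pads swing forward as they close: fully open they stand 13 mm farther back than shut.
Start: joints at [-1.317, 0.434, 0.025, 1.573, -0.012, 1.134, -0.075], TCP at [0.218, 0.586, 0.231] pointing down, gripper open.
Joint ranges: [-2.62, 2.62], [-0.44, 2.09], [-1.27, 1.32], [0.08, 2.57], [-1.32, 4.46], [0.12, 2], [-2.74, 2.74]. Speed limits (rad/s): [2.22, 2.22, 3.01, 3.01, 3.14, 3.14, 3.14].

## Interface

Orientations are given as a unit quaternion [x, y, z, w].
In Python, from cell import robot, get_image, calibration gives the robot as it stands.
- The arm moves only by the tool jog_arm, never from a script. Its argument "commands" is a list that holds one entry, the list of rows, each a list of 7 numbers: the shift along the tool's x, y, z in cm, then the turn, a rotation vector about the tool's x, y, z in rad, then the finger opening in cm, from 0 to 8.54. In form: [[[tx, ty, tz, wx, wy, wz, grip], ...]]. A call has 1 to 5 rows; each row shifts and turns the pose as measured when the row begins, along the tool's axes as they then stand; what a row does not reach is not made up. A row lasts 1/8 s, in which the tool goes at most 62.5 mm and 10.7 degrees, less where a joint would pass 70% of its speed; a pose out of reach is approached as far as the arm can. A call with a gripper value outside its range is refused whole. The fingers move at their own pace and stop on an object; "grip_force" is the grip in N (left out, the last holds). Time passes only in rows, so rows that do not move let the fingers close. It gives the time, the measured TCP pose, the force and the opening at its end, in the units of the state.
- robot.state(): the state, without advancing time (a new reading comes with each control period).
- get_image(name): name is "scene" or "top" or "wrist"; returns the picture (420x560x3 uint8, blue, green, red); there is no depth.
- calibration(name): a dict with "K" (3x3 intrinsics, pixels), "k1" (the pictures are not rectified: a ray, as slopes to the right and down, at radius r is drawn at 1 + k1 r^2 times it, then the intrinsics apply), "rvec" (rotation vector, rad) and "tvec" (3), from world to camera coordinates, as OpenCV has them; the wrist camera has in their place "T_tool_cam" (4x4, takes a point from camera to tool coordinates, whose origin is the TCP and whose axes are the tool frame's). Camera axes: x right, y down, z forward; pixel columns grow to the right and rows downward; lengths in m; the calibration is good to about 2 mm. A picture is of the moment at which its call begins: read the wrist's pose just before it. calibration takes no time and is no camera call.
- robot.close_job(): hands the job in, once; it reports no verdict.
The state is a dict: "time_s": time; "q": joint angles; "qd": joint speeds; "effort": joint torques, N m; "ee_pos": TCP position; "tcp_rot": TCP orientation; "wrist_force": force on the tool from outside, world axes, zero at the start; "wrist_torque": the same for the moment, N m; "opening": finger opening in m.
Only numpy, scipy, OpenCV 4.12 (cv2) and the standard library are available. Lean on these libraries where they do the work, as an engineer would, in place of code of your own. Each camera call takes 0.05 s, during which the arm holds its last target. There are 200 camera calls.

## Working session

There is one attempt and no reset: what is moved stays moved. The work goes in short steps, Python scripts to look and compute and a tool call to move; the robot and the scene stay as the last step left them, time stands still between calls to the robot, and variables do not carry over. Pictures are saved under pics/ and viewed, about 8 in all and at most 12, crops included, and the job is handed in when it is done.

Besides the shell and the picture viewer there is one more tool, called after "Emit:" by a JSON object that holds its "name" and its "arguments". jog_arm: Moves the arm, as the interface text tells. Its arguments: {"type":"object","properties":{"commands":{"type":"array","items":{"type":"array","items":{"type":"array","items":{"type":"number"}}}},"grip_force":{"type":"number"}},"required":["commands"]}

```bash
ls; mkdir -p pics; cat > h.py <<'E'
import numpy as np, cv2
from cell import robot, get_image, calibration
from scipy.spatial.transform import Rotation as R
def ray(name,uv,st=None):
    c=calibration(name);K=np.array(c["K"]);k=c["k1"]
    d=np.array([(uv[0]-K[0,2])/K[0,0],(uv[1]-K[1,2])/K[1,1]]);s=d.copy()
    for _ in range(30): s=d/(1+k*(s@s))
    v=np.array([s[0],s[1],1.])
    if name=="wrist":
        st=st or robot.state();T=np.array(c["T_tool_cam"]);Rt=R.from_quat(st["tcp_rot"]).as_matrix()
        return Rt@T[:3,3]+np.array(st["ee_pos"]),Rt@T[:3,:3]@v
    Rm=R.from_rotvec(np.ravel(c["rvec"])).as_matrix()
    return -Rm.T@np.ravel(c["tvec"]),Rm.T@v
def at(name,uv,z,st=None):
    o,d=ray(name,uv,st);return o+d*(z-o[2])/d[2]
E
python3 - <<'E'
from h import *
s=robot.state();print(s, robot.grip_point_offset)
for n in("top","scene"):
    cv2.imwrite(f"pics/{n}0.png",cv2.resize(get_image(n),(800,600),interpolation=cv2.INTER_CUBIC))
E
```

```text
pics
{'time_s': 0.0, 'q': array([-1.31660355,  0.43522351,  0.02496388,  1.57410299, -0.01159865,
        1.13401368, -0.07508747]), 'qd': array([ 0.00016835,  0.00041806, -0.00038175,  0.00146295,  0.00146192,
        0.00172741,  0.00063883]), 'effort': array([ 8.35340416e-05, -6.70475149e+01,  1.02535956e+00, -3.16224825e+01,
        1.56586838e-02,  1.22200893e-02, -1.54392501e-05]), 'ee_pos': array([0.21816383, 0.58513778, 0.23052327]), 'tcp_rot': array([ 0.58116347,  0.40288992, -0.40375953, -0.58043689]), 'wrist_force': array([-0.06568136, -0.71893735,  0.09969954]), 'wrist_torque': array([-0.01031307,  0.04347097, -0.01152107]), 'opening': 0.08567350170903067} 0.0187
```

View pics/top0.png

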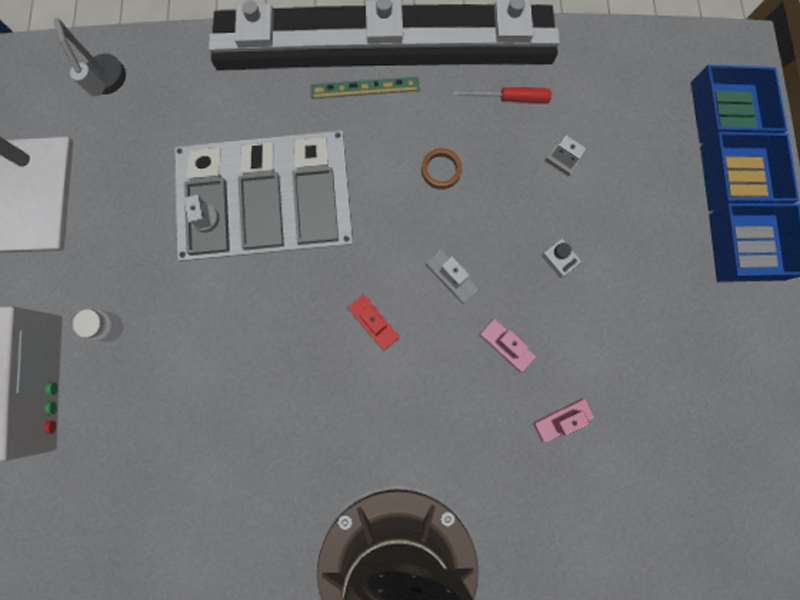

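View pics/scene0.png

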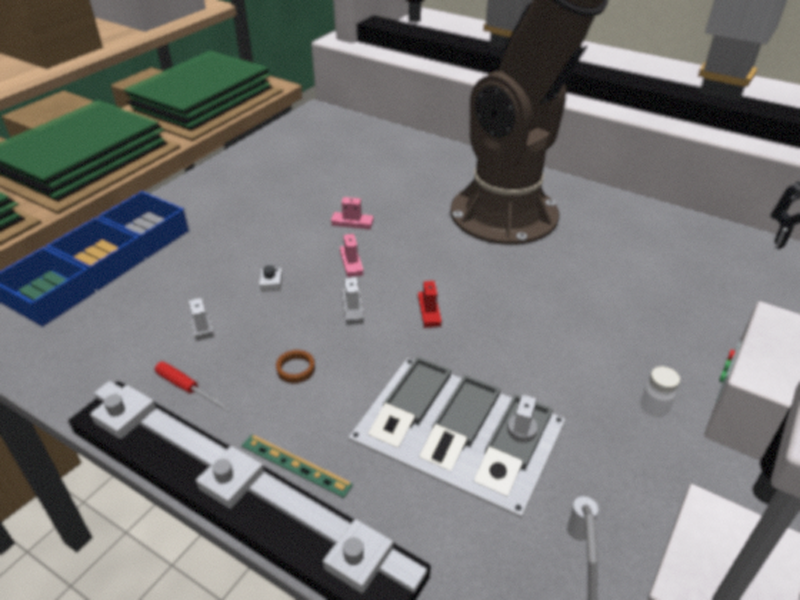

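The top picture (800-px scale) shows the grey long head at about (452,275), with its shank top at (455,270). The long-bar slot is the middle one, about (261,210), with its tag at (257,157). The short head is at (568,152) and the round head is in the left pocket. Red and pink look-alikes stand nearby at (373,322) and (508,345).

```bash
python3 - <<'E'
from h import *
f=lambda u,v,z:at("top",(u*.7,v*.7),z)
for n,u,v,z in [("shanktop",455,270,.062),("footA",434,256,.016),("footB",471,294,.016),("slot N",262,174,.026),("slot S",263,247,.026),("tag",257,157,.013),("L",243,212,.026),("R",282,210,.026),("red",373,320,.062),("pink",515,343,.062),("short",571,147,.062),("round",194,206,.075)]:
    print(n,f(u,v,z).round(4))
s=robot.state();print(R.from_quat(s["tcp_rot"]).as_matrix().round(3));print(calibration("wrist")["T_tool_cam"])
E
```

```text
shanktop [ 0.4569 -0.0996  0.062 ]
footA [ 0.4896 -0.0721  0.016 ]
footB [ 0.4259 -0.1295  0.016 ]
slot N [0.6324 0.2068 0.026 ]
slot S [0.5088 0.2031 0.026 ]
tag [0.6679 0.2191 0.013 ]
L [0.5682 0.2368 0.026 ]
R [0.5698 0.173  0.026 ]
red [0.3832 0.0273 0.062 ]
pink [ 0.3429 -0.1859  0.062 ]
short [ 0.6548 -0.2965  0.062 ]
round [0.5649 0.3003 0.075 ]
[[ 0.349 -0.    -0.937]
 [ 0.937 -0.001  0.349]
 [-0.001 -1.    -0.   ]]
[[ 9.99999606e-01 -8.48001268e-04 -2.62838199e-04  5.56781198e-04]
 [ 3.00400647e-05 -2.63566266e-01  9.64641292e-01 -1.42297701e-01]
 [-8.87292322e-04 -9.64640920e-01 -2.63566136e-01  6.59573801e-02]
 [ 0.00000000e+00  0.00000000e+00  0.00000000e+00  1.00000000e+00]]
```

```bash
cat >> h.py <<'E'
def plan(p,jaw_deg,n=5,step=.055,ang=.17,grip=8.5,N=None):
    """rows toward world p with tool straight down and tool x at jaw_deg"""
    s=robot.state();P=np.array(s["ee_pos"]);r=R.from_quat(s["tcp_rot"]);a=np.radians(jaw_deg)
    x=np.array([np.cos(a),np.sin(a),0]);y=np.array([0,0,-1.]);G=R.from_matrix(np.c_[x,y,np.cross(x,y)])
    w=(r.inv()*G).as_rotvec();d=np.array(p)-P
    k=N or int(np.ceil(max(np.linalg.norm(d)/step,np.linalg.norm(w)/ang,1)))
    print("t",s["time_s"],"rows needed",k,"dist",d.round(4),"w",w.round(3))
    rows=[]
    for i in range(min(n,k)):
        rows.append([*(r.inv().apply(d/k)*100).round(2),*(w/k).round(3),grip]);r=r*R.from_rotvec(w/k)
    print([[[float(v) for v in q] for q in rows]])
E
python3 -c "
from h import *
plan([.44,-.12,.2],-48)
"
```

```text
t 0.1 rows needed 14 dist [ 0.2218 -0.7052 -0.0306] w [ 1.000e-03  2.052e+00 -1.000e-03]
[[[-4.17, 0.22, -3.24, 0.0, 0.147, -0.0, 8.5], [-3.65, 0.22, -3.82, 0.0, 0.147, -0.0, 8.5], [-3.05, 0.22, -4.31, 0.0, 0.147, -0.0, 8.5], [-2.39, 0.22, -4.71, 0.0, 0.147, -0.0, 8.5], [-1.68, 0.22, -5.01, 0.0, 0.147, -0.0, 8.5]]]
```

Emit:
{"name": "jog_arm", "arguments": {"commands": [[[-4.2, 0.2, -3.2, 0, 0.15, 0, 8.5], [-3.6, 0.2, -3.8, 0, 0.15, 0, 8.5], [-3.0, 0.2, -4.3, 0, 0.15, 0, 8.5], [-2.4, 0.2, -4.7, 0, 0.15, 0, 8.5], [-1.7, 0.2, -5.0, 0, 0.15, 0, 8.5]]]}}

```text
time_s: 0.72
ee_pos: [0.2929, 0.3284, 0.2181]
tcp_rot: [0.69, 0.156, -0.158, -0.689]
wrist_force: [1.8, -0.9, -0.4]
opening: 0.0848
```

```bash
python3 -c "
from h import *
plan([.44,-.12,.2],-48)
"
```

```text
t 0.725 rows needed 9 dist [ 0.1471 -0.4484 -0.0181] w [ 0.003  1.284 -0.002]
[[[-0.68, 0.21, -5.2, 0.0, 0.143, -0.0, 8.5], [0.07, 0.21, -5.24, 0.0, 0.143, -0.0, 8.5], [0.81, 0.21, -5.18, 0.0, 0.143, -0.0, 8.5], [1.54, 0.21, -5.01, 0.0, 0.143, -0.0, 8.5], [2.24, 0.2, -4.74, 0.0, 0.143, -0.0, 8.5]]]
```

Emit:
{"name": "jog_arm", "arguments": {"commands": [[[-0.7, 0.2, -5.2, 0, 0.145, 0, 8.5], [0.1, 0.2, -5.2, 0, 0.145, 0, 8.5], [0.8, 0.2, -5.2, 0, 0.145, 0, 8.5], [1.5, 0.2, -5.0, 0, 0.145, 0, 8.5], [2.2, 0.2, -4.7, 0, 0.145, 0, 8.5]]]}}

```text
time_s: 1.35
ee_pos: [0.3707, 0.07, 0.208]
tcp_rot: [0.7, -0.107, 0.106, -0.698]
wrist_force: [1.1, -0.1, -0.4]
opening: 0.0851
```

```bash
python3 -c "
from h import *
plan([.44,-.12,.2],-48)
"
```

```text
t 1.35 rows needed 4 dist [ 0.0693 -0.19   -0.008 ] w [ 0.003  0.536 -0.001]
[[[3.07, 0.2, -4.02, 0.001, 0.134, -0.0, 8.5], [3.58, 0.2, -3.57, 0.001, 0.134, -0.0, 8.5], [4.02, 0.2, -3.07, 0.001, 0.134, -0.0, 8.5], [4.39, 0.2, -2.5, 0.001, 0.134, -0.0, 8.5]]]
```

Emit:
{"name": "jog_arm", "arguments": {"commands": [[[3.1, 0.2, -4.0, 0, 0.135, 0, 8.5], [3.6, 0.2, -3.6, 0, 0.135, 0, 8.5], [4.0, 0.2, -3.1, 0, 0.135, 0, 8.5], [4.4, 0.2, -2.5, 0, 0.135, 0, 8.5], [0, 0, 0, 0, 0, 0, 8.5]]]}}

```text
time_s: 1.98
ee_pos: [0.4396, -0.1311, 0.2001]
tcp_rot: [0.642, -0.297, 0.297, -0.641]
wrist_force: [0.1, 0.1, -0.6]
opening: 0.0852
```

```bash
python3 -c "
from h import *
s=robot.state();print(s['ee_pos'],s['tcp_rot'],np.abs(s['qd']).max())
im=get_image('wrist');cv2.imwrite('pics/w1.png',cv2.resize(im,(800,600),interpolation=cv2.INTER_CUBIC))
import pickle;pickle.dump(s,open('s1.pkl','wb'))
"
```

```text
[ 0.43961155 -0.13107918  0.20013323] [ 0.64243862 -0.29673283  0.29710503 -0.64105448] 0.05380039625229328
```

View pics/w1.png

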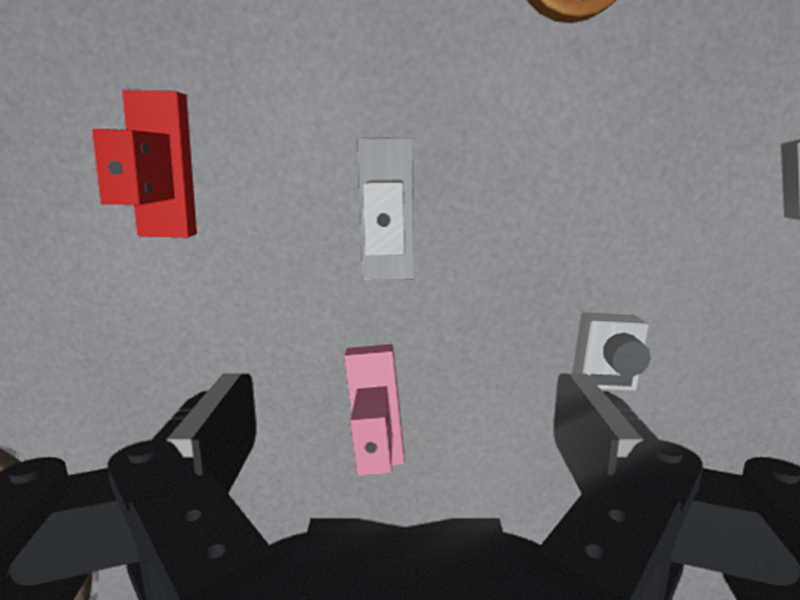

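The wrist view shows the grey head straight: foot corners at (358,138), (412,138), (413,279) and (363,279), and the shank top centre at (383,219). Nothing stands in the fingers' path across it.

```bash
python3 -c "
from h import *
import pickle;s=pickle.load(open('s1.pkl','rb'))
f=lambda u,v,z:at('wrist',(u*.7,v*.7),z,s)
C=[f(u,v,.016) for u,v in((358,138),(412,138),(413,279),(363,279))]
c=np.mean(C,0);ax=(C[0]+C[1]-C[2]-C[3])/2;h=np.degrees(np.arctan2(ax[1],ax[0]))
T=[f(u,v,.062) for u,v in((362,183),(403,181),(404,254),(365,255))];tx=(T[0]+T[1]-T[2]-T[3])/2
print(c,np.linalg.norm(ax),np.linalg.norm(C[1]-C[0]),h,np.mean(T,0),np.linalg.norm(tx),np.degrees(np.arctan2(tx[1],tx[0])))
t=np.mean(T,0)
plan([t[0],t[1],.10],h-90)
"
```

```text
[ 0.45914022 -0.10026605  0.016     ] 0.08950978265884288 0.03336362320082581 40.99910204547384 [ 0.4592195  -0.09995191  0.062     ] 0.0398810979175834 41.27057725314873
t 2.025 rows needed 2 dist [ 0.0202  0.0291 -0.0998] w [ 0.002 -0.008 -0.   ]
[[[-0.45, 4.99, 1.72, 0.001, -0.004, -0.0, 8.5], [-0.44, 4.99, 1.72, 0.001, -0.004, -0.0, 8.5]]]
```

Emit:
{"name": "jog_arm", "arguments": {"commands": [[[-0.4, 5.0, 1.7, 0, -0.004, 0, 8.5], [-0.4, 5.0, 1.7, 0, -0.004, 0, 8.5], [0, 0, 0, 0, 0, 0, 8.5]]]}}

```text
time_s: 2.4
ee_pos: [0.4601, -0.0967, 0.0981]
tcp_rot: [-0.644, 0.292, -0.291, 0.645]
wrist_force: [-0.8, -0.3, 1.5]
opening: 0.0849
```

```bash
python3 -c "
from h import *
plan([.4592,-.1001,.0245],-48.9,step=.02)
"
```

```text
t 2.4 rows needed 4 dist [-0.0009 -0.0034 -0.0736] w [-0.001  0.005 -0.002]
[[[0.05, 1.84, -0.07, -0.0, 0.001, -0.0, 8.5], [0.05, 1.84, -0.07, -0.0, 0.001, -0.0, 8.5], [0.05, 1.84, -0.07, -0.0, 0.001, -0.0, 8.5], [0.05, 1.84, -0.07, -0.0, 0.001, -0.0, 8.5]]]
```

Emit:
{"name": "jog_arm", "arguments": {"commands": [[[0.05, 1.8, -0.1, 0, 0, 0, 8.5], [0.05, 1.8, -0.1, 0, 0, 0, 8.5], [0.05, 1.8, -0.1, 0, 0, 0, 8.5], [0.05, 1.7, -0.1, 0, 0, 0, 8.5], [0, 0, 0, 0, 0, 0, 8.5]]]}}

```text
time_s: 3.02
ee_pos: [0.4608, -0.0994, 0.0332]
tcp_rot: [-0.643, 0.288, -0.291, 0.648]
wrist_force: [-0.4, 0.4, 0.6]
opening: 0.0849
```

Emit:
{"name": "jog_arm", "arguments": {"commands": [[[0, 0, 0, 0, 0, 0, 2.0], [0, 0, 0, 0, 0, 0, 1.5], [0, 0, 0, 0, 0, 0, 1.5], [0, 0, 0, 0, 0, 0, 1.5], [0, 0, 0, 0, 0, 0, 1.5]]], "grip_force": 50}}

```text
time_s: 3.65
ee_pos: [0.4618, -0.0992, 0.0353]
tcp_rot: [-0.642, 0.287, -0.291, 0.648]
wrist_force: [-0.5, -0.0, -2.4]
opening: 0.021
```

The grip is about 11 mm higher than intended, so I'll reopen, go lower and grip again.

Emit:
{"name": "jog_arm", "arguments": {"commands": [[[0, 0, 0, 0, 0, 0, 5], [0, 0, 0, 0, 0, 0, 5], [0, 0, 0, 0, 0, 0, 5]]]}}

```text
time_s: 4.03
ee_pos: [0.4619, -0.0994, 0.0354]
tcp_rot: [-0.642, 0.287, -0.291, 0.648]
wrist_force: [-0.5, 0.4, 0.2]
opening: 0.0497
```

```bash
python3 -c "
from h import *
s=robot.state();print(s['ee_pos'],s['opening'])
plan([.4592,-.1001,.0235],-48.9,step=.02)
"
```

```text
[ 0.46190534 -0.09938553  0.03535313] 0.04974645318680584
t 4.025 rows needed 1 dist [-0.0027 -0.0007 -0.0119] w [-0.01   0.012  0.002]
[[[-0.13, 1.18, -0.26, -0.01, 0.012, 0.002, 8.5]]]
```

Emit:
{"name": "jog_arm", "arguments": {"commands": [[[-0.1, 0.7, -0.15, -0.005, 0.006, 0, 5], [0, 0.7, -0.15, -0.005, 0.006, 0, 5], [0, 0, 0, 0, 0, 0, 5]]]}}

```text
time_s: 4.4
ee_pos: [0.4587, -0.1006, 0.0201]
tcp_rot: [0.644, -0.293, 0.294, -0.643]
wrist_force: [-0.4, 0.3, -0.0]
opening: 0.0498
```

Emit:
{"name": "jog_arm", "arguments": {"commands": [[[0, 0, 0, 0, 0, 0, 1.5], [0, 0, 0, 0, 0, 0, 1.5], [0, 0, 0, 0, 0, 0, 1.5], [0, 0, 0, 0, 0, 0, 1.5]]], "grip_force": 50}}

```text
time_s: 4.9
ee_pos: [0.4587, -0.1007, 0.0201]
tcp_rot: [0.644, -0.293, 0.294, -0.643]
wrist_force: [-0.4, 0.2, -1.9]
opening: 0.0216
```

Emit:
{"name": "jog_arm", "arguments": {"commands": [[[0, -2, 0, 0, 0, 0, 1.5], [0, -4, 0, 0, 0, 0, 1.5], [0, -5, 0, 0, 0, 0, 1.5], [0, -5, 0, 0, 0, 0, 1.5], [0, 0, 0, 0, 0, 0, 1.5]]]}}

```text
time_s: 5.52
ee_pos: [0.4573, -0.1002, 0.1837]
tcp_rot: [0.644, -0.294, 0.293, -0.642]
wrist_force: [0.8, 0.3, -2.1]
opening: 0.0215
```

```bash
python3 -c "
from h import *
plan([.56,.19,.19],-86,grip=1.5)
"
```

```text
t 5.525 rows needed 6 dist [0.1027 0.2902 0.0063] w [0.004 0.646 0.001]
[[[-2.53, -0.12, 4.46, 0.001, 0.108, 0.0, 1.5], [-2.99, -0.12, 4.17, 0.001, 0.108, 0.0, 1.5], [-3.42, -0.11, 3.82, 0.001, 0.108, 0.0, 1.5], [-3.81, -0.11, 3.43, 0.001, 0.108, 0.0, 1.5], [-4.16, -0.11, 3.0, 0.001, 0.108, 0.0, 1.5]]]
```

Emit:
{"name": "jog_arm", "arguments": {"commands": [[[-2.5, -0.1, 4.5, 0, 0.108, 0, 1.5], [-3.0, -0.1, 4.2, 0, 0.108, 0, 1.5], [-3.4, -0.1, 3.8, 0, 0.108, 0, 1.5], [-3.8, -0.1, 3.4, 0, 0.108, 0, 1.5], [-4.2, -0.1, 3.0, 0, 0.108, 0, 1.5]]]}}

```text
time_s: 6.15
ee_pos: [0.5437, 0.1436, 0.1831]
tcp_rot: [0.538, -0.463, 0.459, -0.534]
wrist_force: [1.8, 0.3, -2.8]
opening: 0.0213
```

Emit:
{"name": "jog_arm", "arguments": {"commands": [[[-2.2, 0, 1.2, 0, 0.05, 0, 1.5], [0, 0, 0, 0, 0, 0, 1.5], [0, 0, 0, 0, 0, 0, 1.5]]]}}

```text
time_s: 6.52
ee_pos: [0.5503, 0.1722, 0.1774]
tcp_rot: [0.53, -0.476, 0.47, -0.521]
wrist_force: [0.1, 0.3, -2.4]
opening: 0.0214
```

```bash
python3 -c "
from h import *
s=robot.state();print(s['ee_pos'],s['tcp_rot'],np.abs(s['qd']).max())
im=get_image('wrist');cv2.imwrite('pics/w2.png',cv2.resize(im,(800,600),interpolation=cv2.INTER_CUBIC))
import pickle;pickle.dump(s,open('s2.pkl','wb'))
plan([.56,.19,.19],-86,grip=1.5)
"
```

```text
[0.55034338 0.17219856 0.17737241] [ 0.53005938 -0.47583082  0.47048095 -0.52083564] 0.015839239816505455
t 6.575 rows needed 1 dist [0.0098 0.0177 0.0126] w [0.015 0.035 0.003]
[[[-1.66, -1.28, 1.14, 0.015, 0.035, 0.003, 1.5]]]
```

View pics/w2.png

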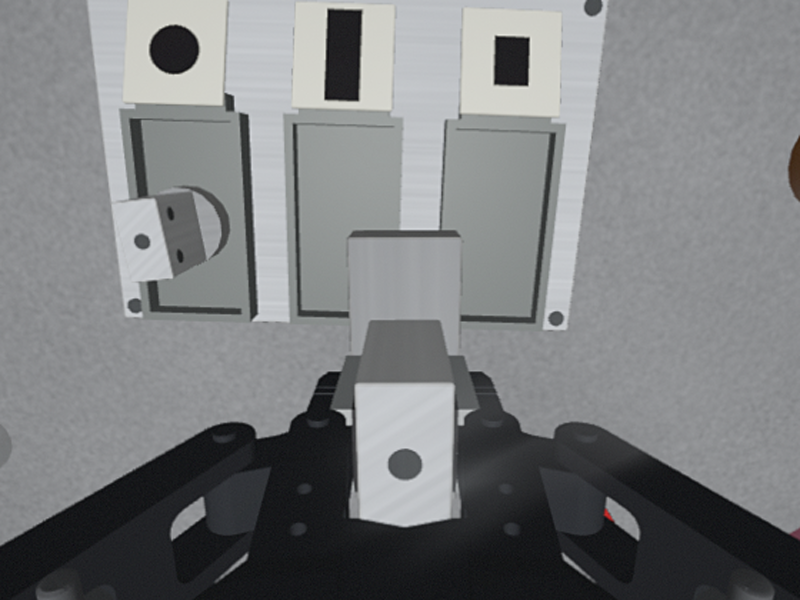

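The view shows the long-bar tag, with the bar at (325–362, 9–101), and below it the empty middle pocket. Its outer rim corners are at about (286,114), (403,118) and (291,322); the fourth is hidden by the held head. The foot's far edge runs from (348,236) to (461,236).

```bash
python3 -c "
from h import *
import pickle;s=pickle.load(open('s2.pkl','rb'))
f=lambda u,v,z:at('wrist',(u*.7,v*.7),z,s)
n=np.linalg.norm
a,b,c=f(286,114,.026),f(403,118,.026),f(291,322,.026)
print('mid',a,b,c,'w',n(b-a),'l',n(a-c),'centre',(b+c)/2)
d,e,g,h=f(447,120,.026),f(565,123,.026),f(543,324,.026),f(245,113,.026)
print('right',d,e,g,n(e-d),n(e-g),'centre',(d+g)/2)
i,j,k=f(121,110,.026),f(248,113,.026),f(254,320,.026)
print('left',n(j-i),n(j-k),'centre',(i+k)/2)
ang=lambda v:np.degrees(np.arctan2(v[1],v[0]))
print('ang',ang(a-c),ang(e-g),ang(j-k),'cross',ang(i-e)-90,ang((i+k)/2-(d+g)/2)-90)
for z in(.01,.013,.02):print('bar',z,np.mean([f(*q,z) for q in((328,9),(362,9),(361,101),(325,101))],0),n(f(345,9,z)-f(343,101,z)))
zf=s['ee_pos'][2]-.0201+.016
A,B=f(348,236,zf),f(461,236,zf);print('foot far edge',(A+B)/2,n(B-A),ang(A-B)-90,'tcp',s['ee_pos'],'dist',n(((A+B)/2-s['ee_pos'])[:2]))
Rm=R.from_quat(s['tcp_rot']).as_matrix();print(ang(Rm[:,0]),ang(Rm[:,2]))
"
```

```text
mid [0.63221988 0.24564139 0.026     ] [0.63670817 0.18171618 0.026     ] [0.51218349 0.23775377 0.026     ] w 0.06408258205607845 l 0.12029525690494165 centre [0.57444583 0.20973497 0.026     ]
right [0.63819148 0.15757795 0.026     ] [0.64354697 0.09264614 0.026     ] [0.52671531 0.0839102  0.026     ] 0.06515229113547295 0.11715781512076132 centre [0.58245339 0.12074407 0.026     ]
left 0.0697645618754972 0.11965566341385761 centre [0.56824173 0.29814852 0.026     ]
ang 3.7595182184287577 4.276264538821008 2.893749281251465 cross 4.279713824093392 4.580118710478828
bar 0.01 [0.66712892 0.21815624 0.01      ] 0.04767423885885753
bar 0.013 [0.66666371 0.21778665 0.013     ] 0.04721088983220822
bar 0.02 [0.66557821 0.21692428 0.02      ] 0.04612974210335981
foot far edge [0.59577709 0.17714978 0.17327241] 0.032738317431973245 5.914492783031164 tcp [0.55034338 0.17219856 0.17737241] dist 0.04570269616977308
-84.00360397270592 5.993769450513567
```

```bash
python3 -c "
from h import *
plan([.573,.2085,.10],-85.8,grip=1.5,step=.035)
"
```

```text
t 6.575 rows needed 3 dist [ 0.0228  0.0362 -0.0774] w [0.015 0.031 0.003]
[[[-1.13, 2.56, 0.92, 0.005, 0.01, 0.001, 1.5], [-1.13, 2.57, 0.89, 0.005, 0.01, 0.001, 1.5], [-1.14, 2.58, 0.87, 0.005, 0.01, 0.001, 1.5]]]
```

Emit:
{"name": "jog_arm", "arguments": {"commands": [[[-1.7, 0, 1.4, 0.005, 0.01, 0, 1.5], [-1.7, 2.5, 1.3, 0.005, 0.01, 0, 1.5], [0, 2.6, 0, 0.005, 0.01, 0, 1.5], [0, 2.4, 0, 0, 0, 0, 1.5], [0, 0, 0, 0, 0, 0, 1.5]]]}}

```text
time_s: 7.2
ee_pos: [0.5762, 0.2094, 0.1003]
tcp_rot: [-0.516, 0.482, -0.483, 0.518]
wrist_force: [-0.6, -0.6, -2.8]
opening: 0.0217
```

```bash
python3 -c "
from h import *
s=robot.state();print(s['ee_pos'],s['tcp_rot'],np.abs(s['qd']).max())
plan([.573,.2085,.06],-85.8,grip=1.5,step=.02)
im=get_image('wrist');cv2.imwrite('pics/w3.png',cv2.resize(im,(800,600),interpolation=cv2.INTER_CUBIC))
"
```

```text
[0.57615119 0.2093763  0.10031179] [-0.51625463  0.48172826 -0.48293746  0.51787107] 0.030774660429014878
t 7.2 rows needed 3 dist [-0.0032 -0.0009 -0.0403] w [-0.003 -0.004 -0.   ]
[[[0.02, 1.34, -0.11, -0.001, -0.001, -0.0, 1.5], [0.02, 1.34, -0.11, -0.001, -0.001, -0.0, 1.5], [0.02, 1.34, -0.11, -0.001, -0.001, -0.0, 1.5]]]
```

View pics/w3.png

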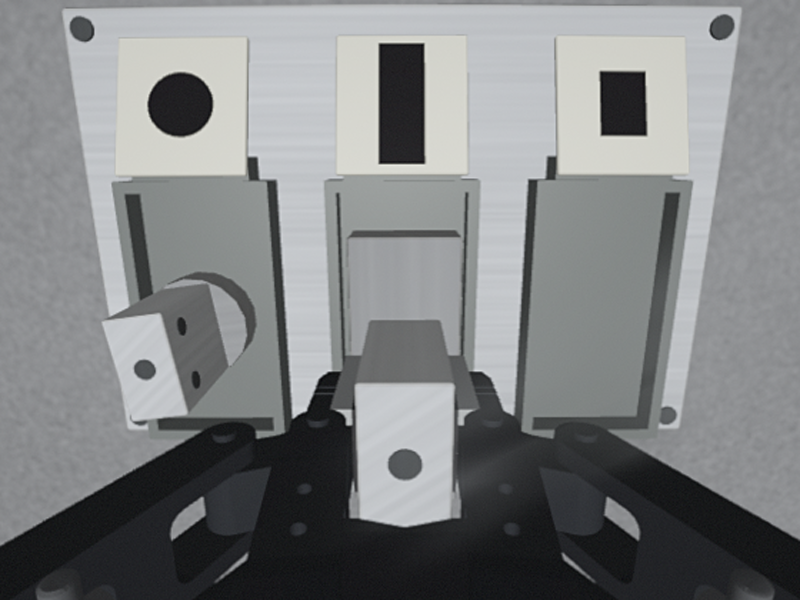

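The held foot is centred in the middle (long-bar) pocket and parallel to it. Lowering now.

Emit:
{"name": "jog_arm", "arguments": {"commands": [[[0, 1.3, -0.1, 0, 0, 0, 1.5], [0, 1.3, -0.1, 0, 0, 0, 1.5], [0, 1.3, -0.1, 0, 0, 0, 1.5], [0, 0.5, 0, 0, 0, 0, 1.5], [0, 0, 0, 0, 0, 0, 1.5]]]}}

```text
time_s: 7.88
ee_pos: [0.5756, 0.2093, 0.0567]
tcp_rot: [-0.514, 0.481, -0.484, 0.519]
wrist_force: [-0.0, 0.4, -1.8]
opening: 0.0214
```

```bash
python3 -c "
from h import *
s=robot.state();print(s['ee_pos'],s['wrist_force'])
plan([.573,.2085,.0345],-85.8,grip=1.5,step=.01)
"
```

```text
[0.57558588 0.20932955 0.05668014] [-0.02730083  0.3691506  -1.81496458]
t 7.875 rows needed 3 dist [-0.0026 -0.0008 -0.0222] w [-0.008 -0.005 -0.002]
[[[0.02, 0.74, -0.09, -0.003, -0.002, -0.001, 1.5], [0.02, 0.74, -0.09, -0.003, -0.002, -0.001, 1.5], [0.02, 0.74, -0.09, -0.003, -0.002, -0.001, 1.5]]]
```

Emit:
{"name": "jog_arm", "arguments": {"commands": [[[0, 0.7, -0.1, -0.003, 0, 0, 1.5], [0, 0.7, -0.1, -0.003, 0, 0, 1.5], [0, 0.5, -0.1, -0.003, 0, 0, 1.5], [0, 0, 0, 0, 0, 0, 1.5], [0, 0, 0, 0, 0, 0, 1.5]]]}}

```text
time_s: 8.5
ee_pos: [0.573, 0.2093, 0.0369]
tcp_rot: [-0.517, 0.483, -0.482, 0.517]
wrist_force: [0.1, -0.4, -2.8]
opening: 0.0216
```

Emit:
{"name": "jog_arm", "arguments": {"commands": [[[0, 0.25, 0, 0, 0, 0, 1.5], [0, 0.2, 0, 0, 0, 0, 1.5], [0, 0, 0, 0, 0, 0, 1.5]]]}}

```text
time_s: 8.88
ee_pos: [0.5734, 0.2095, 0.0333]
tcp_rot: [-0.516, 0.483, -0.482, 0.518]
wrist_force: [-0.4, 1.0, -2.5]
opening: 0.0215
```

Emit:
{"name": "jog_arm", "arguments": {"commands": [[[0, 0.15, 0, 0, 0, 0, 1.5], [0, 0.1, 0, 0, 0, 0, 1.5], [0, 0, 0, 0, 0, 0, 1.5]]]}}

```text
time_s: 9.25
ee_pos: [0.5735, 0.2095, 0.0334]
tcp_rot: [-0.515, 0.484, -0.481, 0.518]
wrist_force: [0.0, 0.7, -2.3]
opening: 0.0216
```

Emit:
{"name": "jog_arm", "arguments": {"commands": [[[0, 0.3, 0, 0, 0, 0, 1.5]]]}}

```text
time_s: 9.38
ee_pos: [0.5738, 0.2097, 0.0329]
tcp_rot: [-0.515, 0.484, -0.481, 0.519]
wrist_force: [-21.0, -1.8, 62.2]
opening: 0.0214
```

Contact with the floor is confirmed by a 62 N push. I'll relax, release and rise.

Emit:
{"name": "jog_arm", "arguments": {"commands": [[[0, 0, 0, 0, 0, 0, 1.5], [0, 0, 0, 0, 0, 0, 1.5], [0, 0, 0, 0, 0, 0, 4.5], [0, 0, 0, 0, 0, 0, 4.5], [0, 0, 0, 0, 0, 0, 4.5]]]}}

```text
time_s: 10.0
ee_pos: [0.5745, 0.2099, 0.033]
tcp_rot: [-0.515, 0.484, -0.481, 0.519]
wrist_force: [0.1, 0.1, 0.4]
opening: 0.0451
```

Emit:
{"name": "jog_arm", "arguments": {"commands": [[[0, -2, 0, 0, 0, 0, 4.5], [0, -3, 0, 0, 0, 0, 4.5], [0, -4, 0, 0, 0, 0, 4.5], [0, -5, -4, 0, 0, 0, 4.5], [0, -3, -5, 0, 0, 0, 4.5]]]}}

```text
time_s: 10.62
ee_pos: [0.4875, 0.201, 0.2082]
tcp_rot: [-0.514, 0.484, -0.483, 0.518]
wrist_force: [-0.9, -0.2, 1.3]
opening: 0.045
```

Emit:
{"name": "jog_arm", "arguments": {"commands": [[[0, -1, -3, 0, 0, 0, 4.5], [0, 0, 0, 0, 0, 0, 4.5], [0, 0, 0, 0, 0, 0, 4.5]]]}}

```text
time_s: 11.0
ee_pos: [0.4557, 0.1989, 0.2232]
tcp_rot: [-0.511, 0.485, -0.481, 0.521]
wrist_force: [0.4, 0.2, -0.3]
opening: 0.0449
```

```bash
python3 -c "
from h import *
s=robot.state();print(s['ee_pos'],s['tcp_rot'],s['wrist_force'])
im=get_image('wrist');cv2.imwrite('pics/w4.png',cv2.resize(im,(800,600),interpolation=cv2.INTER_CUBIC))
import pickle;pickle.dump(s,open('s4.pkl','wb'))
"
```

```text
[0.45573149 0.1988815  0.22316489] [-0.51149228  0.48520331 -0.48138492  0.52078973] [ 0.42670082  0.19532514 -0.336036  ]
```

View pics/w4.png

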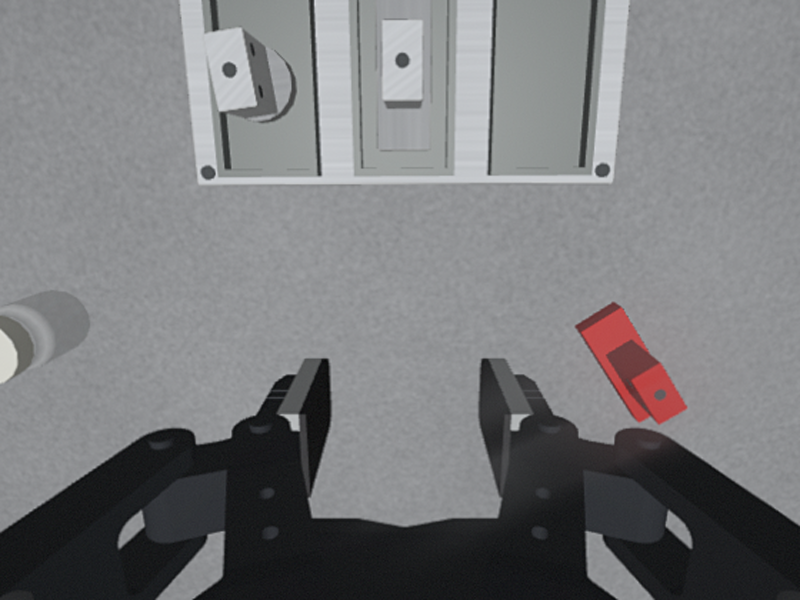

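The wrist view shows the head standing free in the middle pocket: foot (378–430, to 150), shank hole at (402,60), with even gaps on both sides. One top-camera check before handing in.

```bash
python3 -c "
from h import *
im=get_image('top');cv2.imwrite('pics/t5.png',cv2.resize(im[85:190,115:255],(800,600),interpolation=cv2.INTER_CUBIC))
import pickle;s=pickle.load(open('s4.pkl','rb'))
print(at('wrist',(402*.7,60*.7),.075,s), at('wrist',(404*.7,150*.7),.029,s),at('wrist',(405*.7,175*.7),.026,s))
"
```

```text
[0.57445499 0.21004324 0.075     ] [0.52946511 0.20668114 0.029     ] [0.51383207 0.20505236 0.026     ]
```

View pics/t5.png

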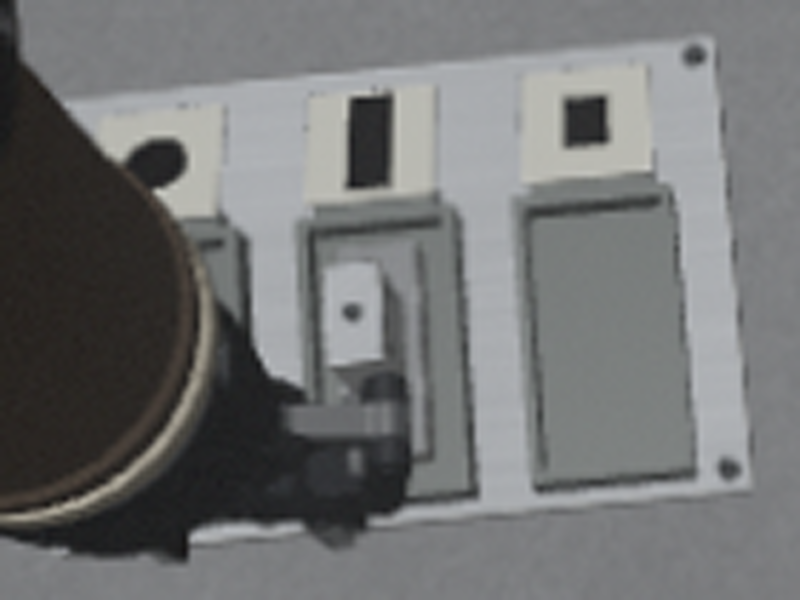

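```bash
python3 -c "
from h import *
print(robot.close_job())"
```

```text
the job is handed in; nothing more can be done
None
```

The long head is back in the middle, long-bar slot, and the job is handed in. It was lowered to the floor and released there, not dropped. The hand-in gives no verdict, so these are my own measurements:

- **Position:** the shank axis measured (0.574, 0.210) m. The slot centre, from the rim, is about (0.574, 0.209) m, so the head is well inside the 15 mm tolerance.
- **Heading:** the head was set lengthwise to about 1–2°.
- **Height:** when I let go, the gripper was within about 1 mm of the height expected with the foot on the floor.
- **Release:** the last pictures show the head standing upright and clear of the gripper. The job took about 11 s of the 38 s allowed.

**What did not go to plan:**
- The first grip was about 11 mm too high, so I reopened, went lower and gripped again.
- The last downward press, made to confirm the foot was on the floor, gave a wrist force of 62 N. That is under the 120 N limit but more than I intended.

I never moved near the short head, but I did not image it again at the end. The round head still stands in its pocket in the last wrist picture.

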